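# Nest the seal cup and spread the snap ring over the axle

### The arm

A 6-joint arm with a two-finger parallel gripper is mounted at the origin on a cart in front of the work surface, level with it; the furniture and walls round the work are solid. World frame = base frame: x ahead of the robot, y to its left, z up, the work surface at z = 0. Lengths are in mm, angles in rad, forces in N, time in s.
With the tool pointing down it reaches from about 275 to 750 mm from the base axis. Payload 10.2 kg.
Tool frame: the origin (TCP) lies between the finger pads; the fingertips stand 19 mm ahead of it and the grasp point (between the pads) is the TCP; z points along the fingers, y is the line along which they close (so a half turn about z gives the same grasp; the last joint's range is limited). The gripper opens to 85 mm and grips with 20 to 120 N. Pads are 22 mm wide; open, the fingers measure 114 mm over their backs; the gripper's body (76 mm by 85 mm) begins 54 mm behind the grasp point. The pads swing forward as they close: fully open they stand 13 mm farther back than shut.
Start: joints at [-1.388, 0.313, 1.498, -0, 1.331, -0.223], TCP at [207.234, -482.375, 250.294] pointing down, gripper open.
Joint ranges: [-2.94, 2.94], [-0.97, 2.17], [0.19, 2.56], [-1.23, 4.37], [0.02, 3.11], [-2.88, 2.88]. Speed limits (rad/s): [2.39, 2.39, 3.01, 3.14, 3.14, 3.14].

### API

Orientations are given as a unit quaternion [w, x, y, z].
In Python, from rig import sense, capture, finish_job gives the robot as it stands. The module is installed in compiled form; this text tells all that it offers.
- The arm moves only by the tool move_arm, never from a script. Its argument "moves" is a list of rows, each an object with "turn": the turn, a rotation vector about the tool's x, y, z in rad, a list of three; "translation": the shift along the tool's x, y, z in mm, a list of three; "hand": the opening, from 0 (shut) to 1 (fully open). In form: [{"turn": [wx, wy, wz], "translation": [x, y, z], "hand": hand}, ...]. A call has 1 to 10 rows; each row shifts and turns the commanded pose from where the row before left it, along the tool's axes as they then stand; what a row does not reach is not made up. A row lasts 1/12 s, in which the tool goes at most 41.7 mm and 7.16 degrees, less where a joint would pass 70% of its speed; a pose out of reach is approached as far as the arm can. A call with a gripper value outside its range is refused whole. The fingers move at their own pace and stop on an object; "grip_force" is the grip in N (left out, the last holds). Time passes only in rows, so rows that do not move let the fingers close. It gives the time, the measured TCP pose, the force, the opening and the grip force at its end, in the units of the state.
- sense(): the state, without advancing time (a new reading comes with each control period).
- capture(name): name is "scene" or "top" or "wrist"; returns a dict with "image" (420x560x3 uint8, blue, green, red), "z_map" (420x560 float32, mm along the optical axis (not along the pixel's ray), 0 where there is no reading), "vertical_fov" (degrees; the focal length in pixels is half the picture's height over the tangent of half this angle, whatever the lens; pixels are square), "cx", "cy" (the principal point, pixels), "k1" (the pictures are not rectified: a ray, as slopes to the right and down, at radius r is drawn at 1 + k1 r^2 times it, then the intrinsics apply), "R" (3x3) and "t" (3): a world point X has camera coordinates R X + t; the wrist camera has in their place "T_tool_cam" (4x4, takes a point from camera to tool coordinates, whose origin is the TCP and whose axes are the flange's). Camera axes: x right, y down, z forward; pixel columns grow to the right and rows downward; lengths in mm; the calibration is good to about 2 mm. A picture is of the moment at which its call begins: read the wrist's pose just before it.
- finish_job(): hands the job in; it is judged then, once.
The state is a dict: "time_s": time; "joints": joint angles; "dq": joint speeds; "tau": joint torques, N m; "eef_pos": TCP position; "ee_rot": TCP orientation; "force": force on the tool from outside, world axes, zero at the start; "wrist_torque": the same for the moment, N m; "grip_width": opening from 0.0 (shut) to 1.0 (fully open); "grip_force": force on a finger pad.
Only numpy, scipy, OpenCV 4.12 (cv2) and the standard library are available. Lean on these libraries where they do the work, as an engineer would, in place of code of your own. Each camera call takes 0.05 s, during which the arm holds its last target. There are 200 camera calls.

### The job

Slip the loose blue seal cup over the upright axle stub so that it nests fully down on the same cup already there, and let it go. Then take the green-handled ring pliers out of their rest, squeeze the handles to spread the brass-coloured snap ring on their tips, and slide the spread ring down round the shaft until it is level with the dark groove just above the cup. Finish there still holding the pliers squeezed, so that the ring stays spread in front of its groove, level, not resting hard on the cup; leave the other tools alone.

Things in the scene. Friction and masses are not known exactly. Their poses are not given: they have to be found in the camera images.
- axle: fixed axle stub: upright steel shaft, 30 mm diameter, top 77 mm above the table (last 6 mm tapered to 20 mm diameter), on a dark foot 100 x 100 x 12 mm. One blue stepped cup, same shape as seal_cup, already sits on the foot, its top 40 mm above the table. Origin: on the shaft's axis, at the table; z up
- groove (a point): point on the shaft's axis at mid height of its dark snap-ring groove, 58.5 mm above the table (groove: 25 mm diameter, 54 to 63 mm above the table). z up. The ring's underside belongs 56 mm above the table here; resting on the nested cup it is at 54 mm
- seal_cup: loose blue stepped cup, mouth down: skirt 60 mm outside, 53 mm inside diameter, 14.5 mm high; above it a hub of 48 mm diameter up to 28 mm height (take it there), with a through bore of 36 mm. About 120 g. Origin: on its axis, at the skirt's bottom; z up
- cup_top (a point): centre of the loose cup's top face, 28 mm above its bottom. Nested over the other cup's hub it stands 54 mm above the table, level with the bottom of the groove (the skirt's bottom then at 26 mm)
- rest: grey fixed rest of the pliers: base 100 x 124 x 10 mm, two posts 83 mm high, 46 mm either side of the middle along y, with open notches that carry the pliers' cross bar; the pliers lift straight up out of it. Origin: on the table under the pliers' middle; x the way the ring points, y from post to post, z up
- pliers: ring-expanding pliers, upright in the rest, about 0.2 kg: steel cross bar (110 mm along y, 63 to 75 mm above the origin) with two levers, green handles up, tips down. Origin: midway between the tips, level with the ring's underside (10 mm above the table in the rest); x ahead to the ring, y to the left handle, z up. Squeezing the handles along y spreads tips and ring; letting go closes them
- pliers_grip (a point): point between the handles at the height to grip, 111 mm above the pliers' origin; axes as the pliers'. Handles: 14 mm wide along x, from 89 to 133 mm above the origin; at rest they flare, 53 mm over their outer faces here and 63 at the top; squeezed with about 15 N they reach a stop, upright and parallel, 36 mm over the outer faces. Captive pins keep the ring on the tips
- ring: snap ring on the pliers' pins: open brass ring of 5 mm wire, 28 mm inside when relaxed, two sprung halves on a knuckle at the back, lugs at the gap 10 mm high. Origin: where the shaft's axis should be when spread (2 mm clearance all round), at the wire's underside, 16 mm ahead of the pliers' origin relaxed, 4 to 8 mm spread, level with it or up to 3 mm lower; x gap to knuckle, z up
- ring_left (a joint): turn of the ring's left half about the knuckle, rad: 0 relaxed, about 0.36 with the handles fully squeezed; it passes the shaft from about 0.28
- ring_right (a joint): the same for the right half; both turn alike
- marker_green: white marker pen with a green cap, 122 mm long; a bystander, to be left alone. Origin: centre of its underside
- hex_key_red: hex key with a red sleeve, 103 mm long; a bystander, to be left alone. Origin: centre of its underside
Not all that is in view belongs to the job. What is meant by the seal_cup is not brown or turquoise, and is the larger of those in its own colour.

How it is judged:
By the outcome, as a careful person would: the job done as asked, in the order asked, and still so for the second after the job is handed in, while the arm keeps its last pose, push and grip.
It also fails if it takes over 58 s, if anything falls off the work surface, if the arm or the gripper's body presses on something with over 40 N, if the wrist force passes 120 N, or if a joint passes its speed limit or range.

## Working session

There is one attempt and no reset: what is moved stays moved. The work goes in short steps, Python scripts to look and compute and a tool call to move; the robot and the scene stay as the last step left them, time stands still between calls to the robot, and variables do not carry over. Pictures are saved under pics/ and viewed, at most 10 in all, crops included, and the job is handed in when it is done.

Besides the shell and the picture viewer there is one more tool, called after "Request:" in YAML: its name, and indented under it one key for each argument. move_arm: Moves the arm, as the interface text tells. Its arguments: {"type":"object","properties":{"moves":{"type":"array","items":{"type":"object","properties":{"turn":{"type":"array","items":{"type":"number"}},"translation":{"type":"array","items":{"type":"number"}},"hand":{"type":"number"}}}},"grip_force":{"type":"number"}},"required":["moves"]}

```bash
mkdir -p pics
cat > h.py <<'E'
import numpy as np, cv2
from rig import sense, capture, finish_job
from scipy.spatial.transform import Rotation as Ro
def cloud(c):
    "world points for each pixel (scene/top), nan where none"
    im=c["image"]; h,w=im.shape[:2]; f=h/2/np.tan(np.radians(c["vertical_fov"])/2)
    K=np.array([[f,0,c["cx"]],[0,f,c["cy"]],[0,0,1.]])
    uv=np.stack(np.meshgrid(np.arange(w),np.arange(h)),-1).reshape(-1,1,2).astype(float)
    n=cv2.undistortPoints(uv,K,np.array([c["k1"],0,0,0,0])).reshape(h,w,2)
    z=c["z_map"].astype(float); z[z==0]=np.nan
    P=np.dstack([n[...,0]*z,n[...,1]*z,z])
    if "R" in c: return (P-c["t"])@c["R"], n
    s=sense(); T=c["T_tool_cam"]; q=np.array(s["ee_rot"])
    R=Ro.from_quat(q[[1,2,3,0]]).as_matrix()
    return (P@T[:3,:3].T+T[:3,3])@R.T+s["eef_pos"], n
E
python3 - <<'E'
from h import *
import pickle
for n in("scene","top"):
    c=capture(n); cv2.imwrite(f"pics/{n}0.png",c["image"]); pickle.dump(c,open(n+".pkl","wb"))
    print(n,c["vertical_fov"],c["k1"],(-c["R"].T@c["t"]))
s=sense(); print(s["ee_rot"],s["force"],s["grip_width"])
print(capture("wrist")["T_tool_cam"])
E
```

```text
scene 56.16144014847574 0.03261549164979017 [ 144.29335905 -750.69374763  872.49836422]
top 53.478676586682425 -0.021679743258929 [ 425.62118887   17.02708984 1311.54529777]
[-5.61648752e-04  9.79484622e-01  2.01518136e-01  6.37831240e-06] [ 0.02342737  0.5283711  -0.74478034] 1.001553091968713
[[-1.11941535e-03 -9.55492444e-01 -2.95013452e-01  7.54059596e+01]
 [ 9.99998939e-01 -1.34468280e-03  5.60720495e-04  9.22932683e-01]
 [-9.32463711e-04 -2.95012511e-01  9.55492935e-01 -1.24655689e+02]
 [ 0.00000000e+00  0.00000000e+00  0.00000000e+00  1.00000000e+00]]
```

View pics/scene0.png

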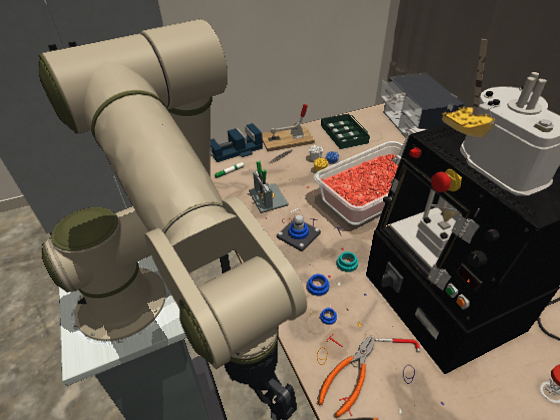

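View pics/top0.png

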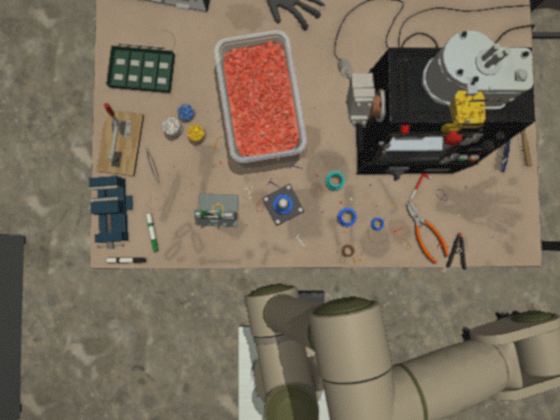

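The candidates, by top-view pixel, are the blue cup (346,217), smaller blue (377,224), turquoise (335,180), brown (348,251), the fixed cup on the axle (283,204) and a blue knob (187,113). I choose (346,217), the larger loose blue one. The axle is at (283,204) and the pliers' rest at (217,210).

```bash
cat > m1.py <<'E'
from h import *
import pickle
for n in("scene","top"):
    c=pickle.load(open(n+".pkl","rb")); P,_=cloud(c); im=c["image"]
    hsv=cv2.cvtColor(im,cv2.COLOR_BGR2HSV)
    z=P[...,2]; print(n,"table z",np.nanmedian(z[(abs(P[...,0]-380)<150)&(abs(P[...,1])<200)]))
    for nm,lo,hi in(("blue",(100,120,60),(130,255,255)),("green",(45,100,40),(85,255,255))):
        m=cv2.inRange(hsv,lo,hi); k,l,st,ce=cv2.connectedComponentsWithStats(m)
        for i in range(1,k):
            if st[i,4]<25: continue
            p=P[l==i]; p=p[~np.isnan(p[:,0])]
            if len(p)<10: continue
            lo_,hi_=np.percentile(p,[3,97],axis=0); t=p[p[:,2]>hi_[2]-5]
            print(nm,ce[i].round(0),st[i,4],"lo",lo_.round(0),"hi",hi_.round(0),"topmid",((t.min(0)+t.max(0))/2).round(1))
c=pickle.load(open("top.pkl","rb"))
a=c["image"][165:270,175:400]; a=cv2.resize(a,None,fx=3.5,fy=3.5,interpolation=cv2.INTER_CUBIC); cv2.imwrite("pics/crop.png",a)
E
python3 m1.py
```

```text
scene table z 476.8378908733126
blue [254. 129.] 59 lo [585. 526.  71.] hi [609. 596.  79.] topmid [597.3 559.8  76.9]
blue [235. 134.] 78 lo [504. 515.  70.] hi [534. 588.  77.] topmid [517.3 551.6  75.9]
blue [214. 145.] 55 lo [420. 513.  53.] hi [439. 577.  60.] topmid [429.7 544.   58.1]
blue [228. 151.] 45 lo [454. 512.   5.] hi [499. 567.  26.] topmid [475.8 521.4  23.9]
blue [332. 157.] 85 lo [802. 302.   5.] hi [837. 338.  31.] topmid [822.6 320.3  29.9]
blue [299. 232.] 204 lo [501. -10.  14.] hi [554.  35.  42.] topmid [528.9  16.1  40.5]
blue [318. 285.] 288 lo [ 461. -210.    4.] hi [ 511. -160.   29.] topmid [ 488.7 -181.3   27.4]
blue [328. 316.] 157 lo [ 449. -296.    1.] hi [ 483. -261.   20.] topmid [ 467.7 -277.7   18.2]
green [261. 170.] 76 lo [489. 195. 103.] hi [501. 250. 143.] topmid [494.6 222.6 141.2]
green [220. 174.] 39 lo [387. 409.   4.] hi [420. 423.  18.] topmid [404.9 417.1  16.3]
green [449. 291.] 44 lo [ 625. -458.  225.] hi [ 631. -445.  236.] topmid [ 627.9 -451.7  234.5]
top table z 11.206132978347517
blue [185. 112.] 107 lo [803. 305.  20.] hi [838. 339.  31.] topmid [820.2 320.8  29.4]
blue [283. 204.] 193 lo [502.  -8.  10.] hi [557.  45.  43.] topmid [530.8  16.6  41.5]
blue [346. 217.] 149 lo [ 463. -205.   -0.] hi [ 515. -156.   31.] topmid [ 490.5 -183.1   29.4]
blue [377. 223.] 61 lo [ 450. -293.    5.] hi [ 484. -261.   22.] topmid [ 468.6 -276.    20.4]
green [154. 245.] 42 lo [389. 412.  12.] hi [420. 425.  20.] topmid [404.2 418.3  18.8]
```

View pics/crop.png

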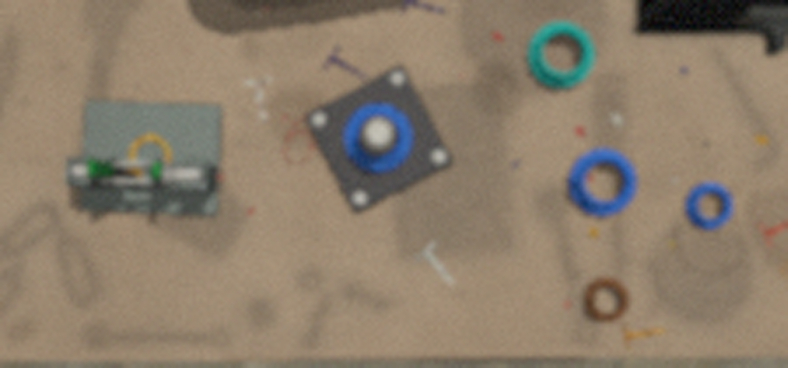

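The larger blue cup at crop (603,182) is confirmed: 50 mm or more across, top at about 28 mm. In the crop the axle is at (378,133), and the pliers with their ring are at (150,155), pointing towards +x. I move above the cup.

Request:
move_arm:
  moves:
    - {"turn": [0, 0, 0.1015], "translation": [0, 0, 0], "hand": 1}
    - {"turn": [0, 0, 0.1015], "translation": [0, 0, 0], "hand": 1}
    - {"turn": [0, 0, 0.1015], "translation": [0, 0, 0], "hand": 1}
    - {"turn": [0, 0, 0.1015], "translation": [0, 0, 0], "hand": 1}
    - {"turn": [0, 0, 0], "translation": [24, -25, 0], "hand": 1}
    - {"turn": [0, 0, 0], "translation": [24, -25, 0], "hand": 1}
    - {"turn": [0, 0, 0], "translation": [24, -25, 0], "hand": 1}
    - {"turn": [0, 0, 0], "translation": [24, -25, 0], "hand": 1}
    - {"turn": [0, 0, 0], "translation": [24, -25, 0], "hand": 1}
    - {"turn": [0, 0, 0], "translation": [24, -25, 0], "hand": 1}

```text
time_s: 0.98
eef_pos: [352.1, -330.9, 250.2]
ee_rot: [-0.0, 1.0, -0.0, -0.0]
force: [-0.5, -0.8, -0.3]
grip_width: 1.002
grip_force: 0.0
```

Request:
move_arm:
  moves:
    - {"turn": [0, 0, 0], "translation": [24, -25, 15], "hand": 1}
    - {"turn": [0, 0, 0], "translation": [24, -25, 15], "hand": 1}
    - {"turn": [0, 0, 0], "translation": [24, -25, 15], "hand": 1}
    - {"turn": [0, 0, 0], "translation": [24, -25, 15], "hand": 1}
    - {"turn": [0, 0, 0], "translation": [20, -25, 15], "hand": 1}
    - {"turn": [0, 0, 0], "translation": [20, -24, 15], "hand": 1}
    - {"turn": [0, 0, 0], "translation": [0, 0, 0], "hand": 1}
    - {"turn": [0, 0, 0], "translation": [0, 0, 0], "hand": 1}
    - {"turn": [0, 0, 0], "translation": [0, 0, 0], "hand": 1}

```text
time_s: 1.73
eef_pos: [487.2, -183.8, 160.5]
ee_rot: [0.0, 1.0, -0.0, -0.0]
force: [-0.3, -0.1, -0.2]
grip_width: 0.997
grip_force: 0.0
```

```bash
cat > w.py <<'E'
from h import *
import sys
def blue(name,view=True):
    s=sense(); print(np.round(s["eef_pos"],1),np.round(s["ee_rot"],4),np.round(s["joints"],2),np.round(s["force"],1),"w",round(s["grip_width"],3),"t",s["time_s"])
    c=capture("wrist"); P,_=cloud(c); im=c["image"]
    if view: cv2.imwrite(f"pics/{name}.png",im)
    hsv=cv2.cvtColor(im,cv2.COLOR_BGR2HSV); m=cv2.inRange(hsv,(100,120,40),(130,255,255))
    k,l,st,ce=cv2.connectedComponentsWithStats(m)
    for i in range(1,k):
        if st[i,4]<300: continue
        p=P[l==i]; p=p[~np.isnan(p[:,0])]; zt=np.percentile(p[:,2],97); t=p[abs(p[:,2]-zt)<3].astype(np.float32)
        (cx,cy),r=cv2.minEnclosingCircle(t[:,:2].copy())
        lo,hi=np.percentile(t,[1,99],axis=0)
        print(ce[i].round(),st[i,4],"ztop",zt.round(1),"circ",round(cx,1),round(cy,1),round(r,1),"mid",((lo+hi)/2).round(1),"ext",(hi-lo).round(1),"zmin",np.percentile(p[:,2],2).round(1))
    return c,P
if __name__=="__main__": blue(sys.argv[1])
E
python3 w.py w1
```

```text
[ 487.2 -183.8  160.5] [ 1.e-04  1.e+00 -0.e+00 -0.e+00] [-0.59  0.39  1.63 -0.    1.11  0.99] [-0.3 -0.1 -0.2] w 0.997 t 1.7333
[ 61. 156.] 2764 ztop 41.9 circ 531.2 15.7 24.1 mid [531.1  12.6  40.8] ext [44.9 40.   3.7] zmin 14.2
[279. 197.] 2064 ztop 30.1 circ 490.8 -183.3 23.8 mid [ 491.1 -183.5   29.1] ext [45.5 45.4  3.5] zmin 11.2
[375. 218.] 1003 ztop 21.3 circ 469.5 -279.0 16.6 mid [ 469.3 -278.7   20.2] ext [31.4 30.8  3.5] zmin 5.3
```

View pics/w1.png

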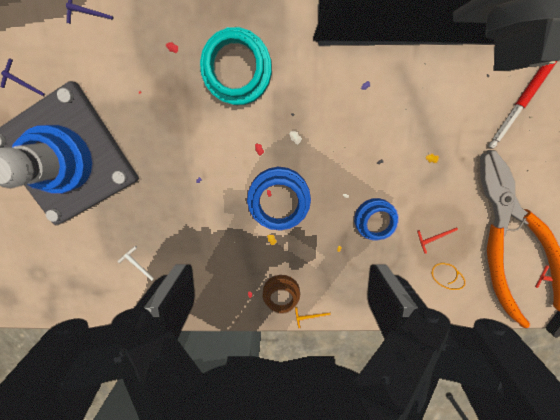

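The wrist view shows the large cup at (279,197) between the fingers, the axle at (20,165) and the small cup at (375,218). The measured hub is 48 mm across, which matches. I descend and grip.

Request:
move_arm:
  moves:
    - {"turn": [0, 0, 0], "translation": [3.6, -0.5, 30], "hand": 1}
    - {"turn": [0, 0, 0], "translation": [0, 0, 30], "hand": 1}
    - {"turn": [0, 0, 0], "translation": [0, 0, 30], "hand": 1}
    - {"turn": [0, 0, 0], "translation": [0, 0, 22], "hand": 1}
    - {"turn": [0, 0, 0], "translation": [0, 0, 15], "hand": 1}
    - {"turn": [0, 0, 0], "translation": [0, 0, 0], "hand": 0.45}
    - {"turn": [0, 0, 0], "translation": [0, 0, 0], "hand": 0.45}
    - {"turn": [0, 0, 0], "translation": [0, 0, 0], "hand": 0.4}
    - {"turn": [0, 0, 0], "translation": [0, 0, 0], "hand": 0.4}
    - {"turn": [0, 0, 0], "translation": [0, 0, 0], "hand": 0.4}
  grip_force: 35

```text
time_s: 2.62
eef_pos: [491.5, -183.8, 35.3]
ee_rot: [0.001, 1.0, -0.0, 0.001]
force: [-1.7, 0.2, 6.3]
grip_width: 0.55
grip_force: 35.0
```

Request:
move_arm:
  moves:
    - {"turn": [0, 0, 0], "translation": [0, 0, 0], "hand": 0.4}
    - {"turn": [0, 0, 0], "translation": [0, 0, 0], "hand": 0.4}
    - {"turn": [0, 0, 0], "translation": [0, 0, 0], "hand": 0.4}
    - {"turn": [0, 0, 0], "translation": [0, 0, 0], "hand": 0.4}

```text
time_s: 2.95
eef_pos: [491.5, -183.8, 35.3]
ee_rot: [0.001, 1.0, -0.0, 0.001]
force: [-2.6, 0.1, 5.9]
grip_width: 0.546
grip_force: 35.0
```

Request:
move_arm:
  moves:
    - {"turn": [0, 0, 0], "translation": [0, 0, -15], "hand": 0.4}
    - {"turn": [0, 0, 0], "translation": [0, 0, -25], "hand": 0.4}
    - {"turn": [0, 0, 0], "translation": [0, 0, -30], "hand": 0.4}
    - {"turn": [0, 0, 0], "translation": [0, 0, -30], "hand": 0.4}
    - {"turn": [0, 0, 0], "translation": [0, 0, -20], "hand": 0.4}
    - {"turn": [0, 0, 0], "translation": [8, -20, 0], "hand": 0.4}
    - {"turn": [0, 0, 0], "translation": [8, -30, 0], "hand": 0.4}
    - {"turn": [0, 0, 0], "translation": [0, -20, 0], "hand": 0.4}
    - {"turn": [0, 0, 0], "translation": [0, 0, 0], "hand": 0.4}
    - {"turn": [0, 0, 0], "translation": [0, 0, 0], "hand": 0.4}

```text
time_s: 3.78
eef_pos: [507.1, -112.5, 154.4]
ee_rot: [0.0, 1.0, 0.001, 0.001]
force: [-0.3, 0.5, -1.1]
grip_width: 0.54
grip_force: 36.4
```

```bash
python3 w.py w2
```

```text
[ 507.1 -112.5  154.4] [5.e-04 1.e+00 7.e-04 8.e-04] [-0.44  0.4   1.65 -0.    1.1   1.13] [-0.3  0.5 -1.1] w 0.54 t 3.7833
[139. 178.] 2404 ztop 41.4 circ 530.9 15.8 24.0 mid [531.1  13.5  40.2] ext [46.  41.7  3.4] zmin 15.7
[280. 260.] 6393 ztop 148.5 circ 506.7 -114.2 23.8 mid [ 507.3 -114.2  147.3] ext [44.5 45.1  3.3] zmin 124.9
[447. 240.] 1160 ztop 20.9 circ 469.0 -278.9 16.5 mid [ 469.4 -278.7   19.8] ext [30.9 31.2  3.5] zmin 3.1
```

View pics/w2.png

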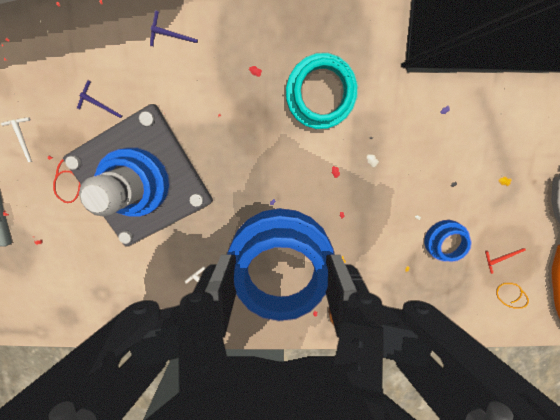

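The cup is held level at (280,260), and the axle is at (110,190). I bring the cup beside the shaft and measure the shaft tip.

Request:
move_arm:
  moves:
    - {"turn": [0, 0, 0], "translation": [12, -20, 0], "hand": 0.4}
    - {"turn": [0, 0, 0], "translation": [12, -20, 0], "hand": 0.4}
    - {"turn": [0, 0, 0], "translation": [0, -20, 10], "hand": 0.4}
    - {"turn": [0, 0, 0], "translation": [0, -8, 10], "hand": 0.4}
    - {"turn": [0, 0, 0], "translation": [0, 0, 0], "hand": 0.4}
    - {"turn": [0, 0, 0], "translation": [0, 0, 0], "hand": 0.4}
    - {"turn": [0, 0, 0], "translation": [0, 0, 0], "hand": 0.4}

```text
time_s: 4.42
eef_pos: [531.0, -46.2, 133.7]
ee_rot: [0.0, 1.0, -0.001, 0.0]
force: [0.5, -0.2, -1.2]
grip_width: 0.543
grip_force: 36.5
```

```bash
cat > ax.py <<'E'
from w import *
import pickle
c,P=blue("w3"); 
def fit(P,lab):
    for z0,z1 in((73,82),(64,72),(42,55)):
        m=(abs(P[...,0]-531)<25)&(abs(P[...,1]-16)<25)&(P[...,2]>z0)&(P[...,2]<z1)
        p=P[m]
        if len(p)<8: continue
        p=p.astype(np.float32); (x,y),r=cv2.minEnclosingCircle(p[:,:2].copy())
        A=np.c_[2*p[:,:2],np.ones(len(p))]; b=(p[:,:2]**2).sum(1); s=np.linalg.lstsq(A,b,rcond=None)[0]
        print(lab,z0,len(p),"mec",round(x,1),round(y,1),round(r,1),"zmax",p[:,2].max().round(1),"ls",s[:2].round(1),np.sqrt(s[2]+s[0]**2+s[1]**2).round(1))
fit(P,"wrist")
for n in("top","scene"): fit(cloud(pickle.load(open(n+".pkl","rb")))[0],n)
E
python3 ax.py
```

```text
[531.  -46.2 133.7] [ 2.e-04  1.e+00 -6.e-04  2.e-04] [-0.31  0.45  1.63 -0.    1.07  1.27] [ 0.5 -0.2 -1.2] w 0.543 t 4.4167
[261. 246.] 8801 ztop 128.0 circ 530.9 -47.2 23.7 mid [531.3 -47.2 126.8] ext [44.5 45.1  3.4] zmin 22.1
[523. 271.] 1530 ztop 21.1 circ 469.3 -278.1 16.9 mid [ 469.7 -277.5   20. ] ext [30.9 31.5  3.6] zmin 2.9
wrist 73 1247 mec 530.7 17.1 14.6 zmax 80.1 ls [531.5  16.4] 9.6
wrist 64 220 mec 530.4 17.0 15.3 zmax 72.0 ls [530.5  17.3] 14.7
wrist 42 366 mec 531.9 15.7 22.5 zmax 55.0 ls [530.8  17. ] 15.0
top 73 49 mec 530.2 17.8 13.6 zmax 82.0 ls [530.1  17.4] 8.9
top 64 25 mec 529.9 16.3 14.7 zmax 71.9 ls [529.9  17.2] 13.1
top 42 16 mec 531.0 17.0 22.0 zmax 54.8 ls [531.9  17.5] 19.0
scene 73 41 mec 529.6 18.1 13.2 zmax 80.5 ls [529.2  17.8] 9.0
scene 64 26 mec 529.1 17.7 14.7 zmax 72.0 ls [530.1  18.6] 13.5
scene 42 45 mec 527.9 16.7 20.5 zmax 55.0 ls [528.1  16.1] 13.5
```

Request:
move_arm:
  moves:
    - {"turn": [0, 0, 0], "translation": [-0.5, -25, 0], "hand": 0.4}
    - {"turn": [0, 0, 0], "translation": [0, -25, 0], "hand": 0.4}
    - {"turn": [0, 0, 0], "translation": [0, -13.7, 0], "hand": 0.4}
    - {"turn": [0, 0, 0], "translation": [0, 0, 0], "hand": 0.4}
    - {"turn": [0, 0, 0], "translation": [0, 0, 10], "hand": 0.4}
    - {"turn": [0, 0, 0], "translation": [0, 0, 10], "hand": 0.4}
    - {"turn": [0, 0, 0], "translation": [0, 0, 10], "hand": 0.4}
    - {"turn": [0, 0, 0], "translation": [0, 0, 10], "hand": 0.4}
    - {"turn": [0, 0, 0], "translation": [0, 0, 10], "hand": 0.4}
    - {"turn": [0, 0, 0], "translation": [0, 0, 0], "hand": 0.4}

```text
time_s: 5.3
eef_pos: [529.3, 18.5, 80.8]
ee_rot: [-0.0, 1.0, -0.0, -0.002]
force: [-0.5, 0.2, -0.9]
grip_width: 0.54
grip_force: 36.5
```

```bash
python3 ax.py|head -3; python3 -c "
from h import *
s=sense();print(s['eef_pos'],s['force'],s['wrist_torque'])"
```

```text
[529.3  18.5  80.8] [-4.e-04  1.e+00 -4.e-04 -2.e-03] [-0.19  0.52  1.68 -0.    0.95  1.39] [-0.5  0.2 -0.9] w 0.54 t 5.3
[281. 250.] 7659 ztop 76.2 circ 529.6 17.4 23.9 mid [529.8  17.6  75.1] ext [44.8 45.   3.5] zmin 21.4
wrist 73 5579 mec 530.4 16.0 27.2 zmax 81.9 ls [529.4  17.1] 17.4
[529.84357499  18.56610304  82.00192141] [ 0.14439211  1.49786347 -0.73701616] [ 0.0315423  -0.05489495  0.00752448]
```

View pics/w3.png

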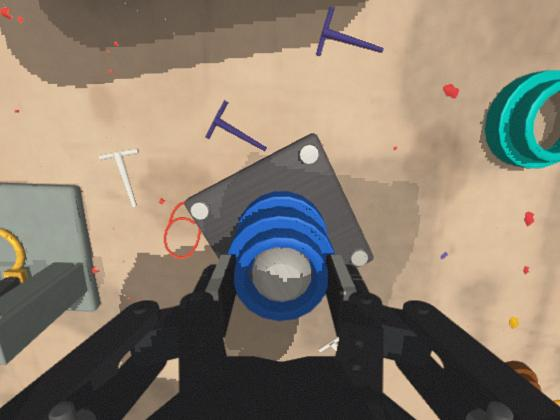

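The shaft tip sits centred in the bore at (282,275), with no contact force. I descend to nest the cup.

Request:
move_arm:
  moves:
    - {"turn": [0, 0, 0], "translation": [0.5, 0.5, 5], "hand": 0.4}
    - {"turn": [0, 0, 0], "translation": [0, 0, 5], "hand": 0.4}
    - {"turn": [0, 0, 0], "translation": [0, 0, 5], "hand": 0.4}
    - {"turn": [0, 0, 0], "translation": [0, 0, 3], "hand": 0.4}
    - {"turn": [0, 0, 0], "translation": [0, 0, 0], "hand": 0.4}
    - {"turn": [0, 0, 0], "translation": [0, 0, 0], "hand": 0.4}

```text
time_s: 5.85
eef_pos: [530.9, 18.3, 65.2]
ee_rot: [-0.0, 1.0, -0.0, -0.0]
force: [-0.6, -0.0, -0.8]
grip_width: 0.538
grip_force: 36.5
```

Request:
move_arm:
  moves:
    - {"turn": [0, 0, 0], "translation": [0, 0, 2], "hand": 0.4}
    - {"turn": [0, 0, 0], "translation": [0, 0, 1], "hand": 0.4}
    - {"turn": [0, 0, 0], "translation": [0, 0, 0], "hand": 0.4}
    - {"turn": [0, 0, 0], "translation": [0, 0, 0], "hand": 0.4}

```text
time_s: 6.18
eef_pos: [531.0, 18.3, 62.3]
ee_rot: [0.0, 1.0, -0.0, 0.0]
force: [0.7, -0.3, -1.7]
grip_width: 0.543
grip_force: 36.5
```

Request:
move_arm:
  moves:
    - {"turn": [0, 0, 0], "translation": [0, 0, 1], "hand": 0.4}
    - {"turn": [0, 0, 0], "translation": [0, 0, 0.7], "hand": 0.4}
    - {"turn": [0, 0, 0], "translation": [0, 0, 0], "hand": 0.4}
    - {"turn": [0, 0, 0], "translation": [0, 0, 0], "hand": 0.4}

```text
time_s: 6.52
eef_pos: [531.1, 18.2, 61.7]
ee_rot: [0.0, 1.0, -0.0, 0.0]
force: [-4.8, 0.5, 10.3]
grip_width: 0.539
grip_force: 37.5
```

Request:
move_arm:
  moves:
    - {"turn": [0, 0, 0], "translation": [0, 0, -1], "hand": 0.6}
    - {"turn": [0, 0, 0], "translation": [0, 0, 0], "hand": 0.75}
    - {"turn": [0, 0, 0], "translation": [0, 0, 0], "hand": 0.9}
    - {"turn": [0, 0, 0], "translation": [0, 0, -5], "hand": 1}
    - {"turn": [0, 0, 0], "translation": [0, 0, -10], "hand": 1}
    - {"turn": [0, 0, 0], "translation": [0, 0, -25], "hand": 1}
    - {"turn": [0, 0, 0], "translation": [0, 0, -35], "hand": 1}
    - {"turn": [0, 0, 0], "translation": [0, 0, -35], "hand": 1}
    - {"turn": [0, 0, 0], "translation": [0, 0, 0], "hand": 1}
    - {"turn": [0, 0, 0], "translation": [0, 0, 0], "hand": 1}

```text
time_s: 7.35
eef_pos: [531.7, 18.2, 174.0]
ee_rot: [0.0, 1.0, -0.0, 0.002]
force: [-1.0, 0.8, -1.9]
grip_width: 1.002
grip_force: 0.0
```

```bash
python3 ax.py|head -5
python3 - <<'E'
from h import *
import cv2
for n in("scene","top"):
    c=capture(n);P,_=cloud(c);hsv=cv2.cvtColor(c["image"],cv2.COLOR_BGR2HSV);m=cv2.inRange(hsv,(100,120,40),(130,255,255))>0
    m&=(abs(P[...,0]-531)<40)&(abs(P[...,1]-16)<40); p=P[m]
    if len(p): print(n,len(p),np.percentile(p[:,2],[3,50,97]).round(1))
E
```

```text
[531.7  18.2 174. ] [ 4.0e-04  1.0e+00 -1.0e-04  2.3e-03] [-0.19  0.4   1.59  0.    1.15  1.38] [-1.   0.8 -1.9] w 1.002 t 7.35
[280. 201.] 2167 ztop 54.5 circ 529.4 17.5 23.8 mid [529.5  17.4  53.3] ext [45.5 45.3  3.4] zmin 17.3
[545. 254.] 843 ztop 19.2 circ 467.7 -275.1 15.9 mid [ 467.5 -270.6   18. ] ext [29.9 19.8  3.4] zmin 0.9
wrist 73 738 mec 529.5 17.5 13.2 zmax 78.1 ls [529.8  17.5] 8.8
wrist 64 235 mec 529.3 17.2 15.1 zmax 72.0 ls [529.4  17.4] 14.1
scene 272 [12.4 39.2 56. ]
top 53 [10.1 39.5 54.1]
```

View pics/w3.png

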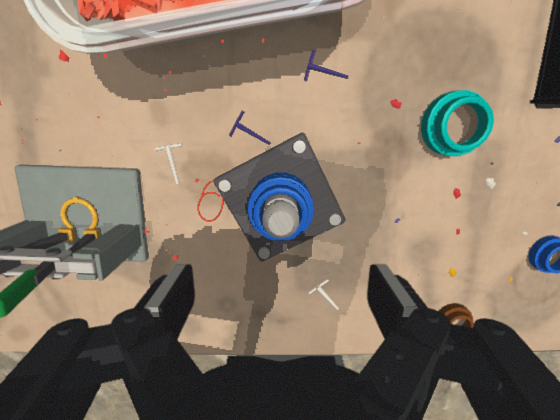

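The nested cup's top is at about 54 mm, at (280,201), and it is free of the gripper. The pliers and ring are at (75,230). I move above the pliers.

Request:
move_arm:
  moves:
    - {"turn": [0, 0, 0], "translation": [0, 0, -35], "hand": 1}
    - {"turn": [0, 0, 0], "translation": [0, -5, -35], "hand": 1}
    - {"turn": [0, 0, 0], "translation": [-6, -30, 0], "hand": 1}
    - {"turn": [0, 0, 0], "translation": [-6, -35, 0], "hand": 1}
    - {"turn": [0, 0, 0], "translation": [-6, -35, 0], "hand": 1}
    - {"turn": [0, 0, 0], "translation": [-6, -35, 0], "hand": 1}
    - {"turn": [0, 0, 0], "translation": [-6, -35, 0], "hand": 1}
    - {"turn": [0, 0, 0], "translation": [-6, -29, 0], "hand": 1}
    - {"turn": [0, 0, 0], "translation": [0, 0, 0], "hand": 1}
    - {"turn": [0, 0, 0], "translation": [0, 0, 0], "hand": 1}

```text
time_s: 8.33
eef_pos: [494.3, 223.3, 240.5]
ee_rot: [0.0, 1.0, 0.001, -0.001]
force: [0.4, -0.6, 0.7]
grip_width: 0.996
grip_force: 0.0
```

```bash
cat > pl.py <<'E'
from h import *
import sys
s=sense(); print(np.round(s["eef_pos"],1),np.round(s["ee_rot"],4),np.round(s["joints"],2),s["time_s"])
c=capture("wrist");P,_=cloud(c);im=c["image"];cv2.imwrite(f"pics/{sys.argv[1]}.png",im);np.save("P.npy",P)
near=(abs(P[...,0]-500)<110)&(abs(P[...,1]-222)<90)
hsv=cv2.cvtColor(im,cv2.COLOR_BGR2HSV)
for nm,lo,hi in(("green",(50,100,25),(80,255,255)),("brass",(15,90,60),(35,255,255))):
    m=(cv2.inRange(hsv,lo,hi)>0)&near
    k,l,st,ce=cv2.connectedComponentsWithStats(m.astype(np.uint8))
    for i in range(1,k):
        if st[i,4]<60: continue
        p=P[l==i]; l1,h1=np.percentile(p,[2,98],axis=0); t=p[p[:,2]>h1[2]-4]
        print(nm,ce[i].round(),st[i,4],"lo",l1.round(1),"hi",h1.round(1),"topmean",t.mean(0).round(1),"mid",((t.min(0)+t.max(0))/2).round(1))
for nm,z0,z1 in(("base",6,14),("bar",83,88),("posts",89,98),):
    q=P[near&(P[...,2]>z0)&(P[...,2]<z1)][:,:2].astype(np.float32)
    if len(q)>30:
        r=cv2.minAreaRect(q); print(nm,len(q),np.round(r[0],1),np.round(r[1],1),round(r[2],2))
E
python3 pl.py w4
```

```text
[494.3 223.3 240.5] [ 3.0e-04  1.0e+00  1.2e-03 -1.1e-03] [ 0.21  0.36  1.46 -0.    1.33  1.78] 8.3333
green [252. 209.] 384 lo [493.8 236.9 105.8] hi [505.4 251.2 144.8] topmean [499.4 247.7 143.4] mid [499.2 247.8 143.3]
green [308. 211.] 389 lo [491.5 191.8 106.3] hi [503.4 205.5 144.7] topmean [497.3 194.9 143.2] mid [496.8 194.8 143.2]
brass [281. 168.] 431 lo [496.1 202.6  11.6] hi [535.1 238.5  25.9] topmean [501.4 221.5  29.6] mid [502.1 220.6  48.1]
base 5764 [515.9 206.5] [152.5  98.5] 87.61
bar 1498 [497.6 221.2] [119.8  24. ] 87.35
posts 78 [498.3 223. ] [51.2 15.2] 85.67
```

View pics/w4.png

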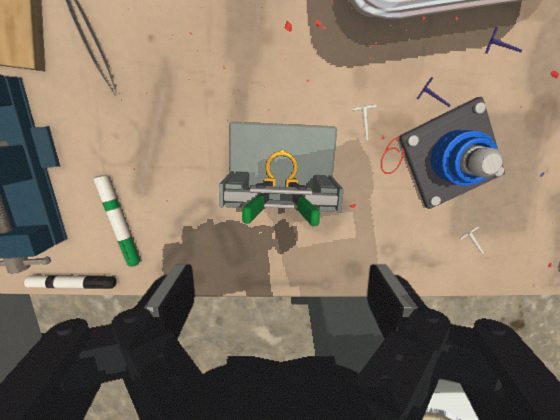

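The pliers' handles are at (252,209) and (308,211), and the ring is at (281,168). The pliers' centre is (498.2, 221.3), with a yaw of -0.042 rad that agrees with the rest's base. I align, descend and squeeze.

Request:
move_arm:
  moves:
    - {"turn": [0, 0, 0.042], "translation": [0, 0, 0], "hand": 1}
    - {"turn": [0, 0, 0], "translation": [4, 1.8, 25], "hand": 1}
    - {"turn": [0, 0, 0], "translation": [0, 0, 30], "hand": 1}
    - {"turn": [0, 0, 0], "translation": [0, 0, 0], "hand": 1}
    - {"turn": [0, 0, 0], "translation": [0, 0, 0], "hand": 1}

```text
time_s: 8.8
eef_pos: [498.7, 219.2, 185.9]
ee_rot: [0.0, 1.0, -0.022, -0.002]
force: [0.1, 0.6, 0.7]
grip_width: 1.0
grip_force: 0.0
```

```bash
python3 pl.py w5
```

```text
[498.7 219.2 185.9] [ 4.000e-04  9.998e-01 -2.190e-02 -1.500e-03] [ 0.2   0.41  1.53 -0.    1.2   1.81] 8.8
green [239. 241.] 694 lo [494.1 238.4 107.2] hi [505.8 252.4 145.9] topmean [500.1 248.9 144.5] mid [499.5 249.2 144.4]
green [310. 240.] 656 lo [492.  192.9 106.9] hi [504.  207.  146.1] topmean [497.8 196.3 144.6] mid [497.3 196.4 144.5]
brass [277. 182.] 604 lo [493.7 204.   13.5] hi [535.4 240.3  25.5] topmean [500.3 222.9  22.8] mid [498.7 223.   25.4]
base 7686 [525.  208.1] [151.9 118.6] 89.97
bar 1997 [498.1 222.8] [120.3  24.2] 87.51
posts 481 [498.3 220.8] [88.5 17.8] 87.27
```

Request:
move_arm:
  moves:
    - {"turn": [0, 0, 0], "translation": [0, -2.5, 0], "hand": 1}
    - {"turn": [0, 0, 0], "translation": [0, 0, 0], "hand": 1}
    - {"turn": [0, 0, 0], "translation": [0, 0, 0], "hand": 1}

```text
time_s: 9.1
eef_pos: [499.4, 223.0, 187.7]
ee_rot: [-0.0, 1.0, -0.021, 0.001]
force: [-0.9, 0.7, -0.6]
grip_width: 0.998
grip_force: 0.0
```

```bash
python3 pl.py w5|head -4
```

```text
[499.4 223.  187.7] [-2.000e-04  9.998e-01 -2.100e-02  9.000e-04] [0.21 0.41 1.52 0.   1.2  1.82] 9.1
green [245. 241.] 661 lo [493.2 238.  105.5] hi [504.8 251.9 144.2] topmean [499.  248.6 142.8] mid [498.3 248.6 142.3]
green [315. 240.] 654 lo [491.2 192.7 105.2] hi [503.  206.5 144.2] topmean [496.8 196.  142.9] mid [496.6 196.  142.6]
brass [280. 183.] 592 lo [492.3 203.7  11.3] hi [534.1 239.8  22.5] topmean [499.1 222.   20.4] mid [497.3 222.   22. ]
```

Request:
move_arm:
  moves:
    - {"turn": [0, 0, 0], "translation": [-1.2, 0, 20], "hand": 1}
    - {"turn": [0, 0, 0], "translation": [0, 0, 20], "hand": 1}
    - {"turn": [0, 0, 0], "translation": [0, 0, 20], "hand": 1}
    - {"turn": [0, 0, 0], "translation": [0, 0, 6.5], "hand": 1}
    - {"turn": [0, 0, 0], "translation": [0, 0, 0], "hand": 1}
    - {"turn": [0, 0, 0], "translation": [0, 0, 0], "hand": 1}

```text
time_s: 9.65
eef_pos: [498.2, 222.9, 121.0]
ee_rot: [-0.0, 1.0, -0.021, 0.0]
force: [0.7, 0.5, 0.2]
grip_width: 1.0
grip_force: 0.0
```

Request:
move_arm:
  moves:
    - {"turn": [0, 0, 0], "translation": [0, 0, 0], "hand": 0.6}
    - {"turn": [0, 0, 0], "translation": [0, 0, 0], "hand": 0.5}
    - {"turn": [0, 0, 0], "translation": [0, 0, 0], "hand": 0.4}
    - {"turn": [0, 0, 0], "translation": [0, 0, 0], "hand": 0.3}
    - {"turn": [0, 0, 0], "translation": [0, 0, 0], "hand": 0.3}
    - {"turn": [0, 0, 0], "translation": [0, 0, 0], "hand": 0.3}
    - {"turn": [0, 0, 0], "translation": [0, 0, 0], "hand": 0.3}
    - {"turn": [0, 0, 0], "translation": [0, 0, 0], "hand": 0.3}
  grip_force: 45

```text
time_s: 10.32
eef_pos: [499.3, 223.0, 122.8]
ee_rot: [-0.0, 1.0, -0.021, 0.003]
force: [-0.4, -0.7, 14.2]
grip_width: 0.408
grip_force: 43.4
```

Request:
move_arm:
  moves:
    - {"turn": [0, 0, 0], "translation": [0, 0, -5], "hand": 0.3}
    - {"turn": [0, 0, 0], "translation": [0, 0, -10], "hand": 0.3}
    - {"turn": [0, 0, 0], "translation": [0, 0, -15], "hand": 0.3}
    - {"turn": [0, 0, 0], "translation": [0, 0, -20], "hand": 0.3}
    - {"turn": [0, 0, 0], "translation": [0, 0, -20], "hand": 0.3}
    - {"turn": [0, 0, 0], "translation": [0, 0, -20], "hand": 0.3}
    - {"turn": [0, 0, 0], "translation": [0, 0, -15], "hand": 0.3}
    - {"turn": [0, 0, 0], "translation": [0, 0, -5], "hand": 0.3}
    - {"turn": [0, 0, 0], "translation": [0, 0, 0], "hand": 0.3}
    - {"turn": [0, 0, 0], "translation": [0, 0, 0], "hand": 0.3}

```text
time_s: 11.15
eef_pos: [497.5, 222.8, 229.5]
ee_rot: [0.0, 1.0, -0.021, -0.001]
force: [0.1, 0.2, -2.7]
grip_width: 0.4
grip_force: 45.0
```

```bash
cat > rg.py <<'E'
from h import *
import sys
s=sense(); q=np.array(s["ee_rot"]); R=Ro.from_quat(q[[1,2,3,0]]).as_matrix(); e=np.array(s["eef_pos"])
print(e.round(1),q.round(4),np.round(s["force"],1),round(s["grip_width"],3),s["time_s"])
c=capture("wrist");P,_=cloud(c);im=c["image"]
if len(sys.argv)>1: cv2.imwrite(f"pics/{sys.argv[1]}.png",im)
T=(P-e)@R  # tool coords
hsv=cv2.cvtColor(im,cv2.COLOR_BGR2HSV)
m=(cv2.inRange(hsv,(15,90,60),(35,255,255))>0)&(abs(T[...,2]-110)<25)&(abs(T[...,0])<70)&(abs(T[...,1])<45)
p=T[m]; px=np.argwhere(m)
print("n",len(p),"px",px.mean(0).round(),"lo",np.percentile(p,1,axis=0).round(1),"hi",np.percentile(p,99,axis=0).round(1))
# wire: fit plane + circle (exclude lugs x<..)
for x0 in(6,12):
    w=p[p[:,0]>x0]; A=np.c_[w,np.ones(len(w))][:, [0,1,3]]
    pl=np.linalg.lstsq(A,w[:,2],rcond=None)[0]
    B=np.c_[2*w[:,:2],np.ones(len(w))]; sl=np.linalg.lstsq(B,(w[:,:2]**2).sum(1),rcond=None)[0]
    print("x>",x0,"plane slopes",pl[:2].round(3),"z",pl[2].round(1),"medz",np.median(w[:,2]).round(1),"circ",sl[:2].round(1),np.sqrt(sl[2]+sl[0]**2+sl[1]**2).round(1),"yspan",np.percentile(w[:,1],[1,99]).round(1),"world",(e+R@np.r_[sl[:2],np.median(w[:,2])]).round(1))
E
python3 rg.py w6
```

```text
[497.5 222.8 229.5] [ 1.000e-04  9.998e-01 -2.110e-02 -5.000e-04] [ 0.1  0.2 -2.7] 0.4 11.15
n 884 px [202. 280.] lo [-10.  -27.5 100.1] hi [ 27.   29.3 111.4]
x> 6 plane slopes [ 0.068 -0.001] z 107.6 medz 108.8 circ [3.4 1. ] 23.7 yspan [-23.7  25.7] world [500.7 221.7 120.7]
x> 12 plane slopes [ 0.078 -0.004] z 107.3 medz 108.9 circ [2.1 1. ] 24.8 yspan [-22.4  24. ] world [499.4 221.7 120.6]
```

View pics/w6.png

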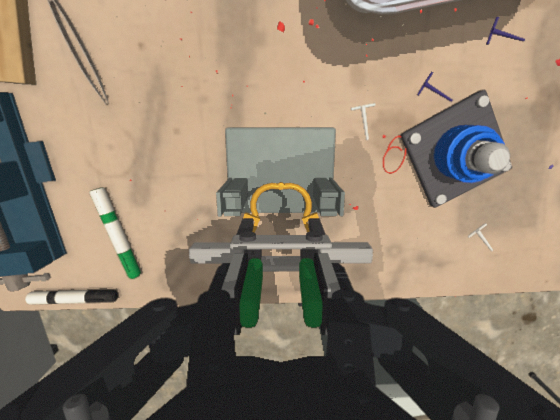

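The ring is lifted and spread, at about (280,200), and the cup is undisturbed. I carry the pliers over the shaft, still high, and measure ring and shaft in one view.

Request:
move_arm:
  moves:
    - {"turn": [0, 0, 0], "translation": [5.4, 15, 0], "hand": 0.3}
    - {"turn": [0, 0, 0], "translation": [5.4, 30, 0], "hand": 0.3}
    - {"turn": [0, 0, 0], "translation": [5.4, 35, 0], "hand": 0.3}
    - {"turn": [0, 0, 0], "translation": [5.4, 35, 0], "hand": 0.3}
    - {"turn": [0, 0, 0], "translation": [5.4, 35, 0], "hand": 0.3}
    - {"turn": [0, 0, 0], "translation": [5.4, 33, 5], "hand": 0.3}
    - {"turn": [0, 0, 0], "translation": [5.2, 20, 5], "hand": 0.3}
    - {"turn": [0, 0, 0], "translation": [0, 0, 5], "hand": 0.3}
    - {"turn": [0, 0, 0], "translation": [0, 0, 0], "hand": 0.3}
    - {"turn": [0, 0, 0], "translation": [0, 0, 0], "hand": 0.3}

```text
time_s: 12.03
eef_pos: [526.4, 19.1, 214.3]
ee_rot: [-0.0, 1.0, -0.021, -0.001]
force: [-0.0, 0.5, -1.7]
grip_width: 0.399
grip_force: 45.2
```

```bash
cat > rs.py <<'E'
from h import *
import sys
s=sense(); q=np.array(s["ee_rot"]); R=Ro.from_quat(q[[1,2,3,0]]).as_matrix(); e=np.array(s["eef_pos"])
print(e.round(1),q.round(4),np.round(s["force"],1),round(s["grip_width"],3),s["time_s"])
c=capture("wrist");P,_=cloud(c);im=c["image"]; cv2.imwrite(f"pics/{sys.argv[1]}.png",im)
np.savez(sys.argv[1],P=P,im=im,e=e,R=R)
T=(P-e)@R
hsv=cv2.cvtColor(im,cv2.COLOR_BGR2HSV)
br=(cv2.inRange(hsv,(15,90,60),(35,255,255))>0)&(abs(T[...,2]-110)<20)&(abs(T[...,0])<50)&(abs(T[...,1])<45)
p=T[br]; w=p[p[:,0]>4]
print("brass",len(p),"lo",np.percentile(p,1,axis=0).round(1),"hi",np.percentile(p,99,axis=0).round(1),"wire medz",np.median(w[:,2]).round(1))
# wire height along x, world z of the top-most brass per band
for a,b in((-12,-4),(-4,4),(4,12),(12,20),(20,30)):
    k=p[(p[:,0]>a)&(p[:,0]<b)]
    if len(k)>5: print("  x",a,b,"worldz lo/top",np.percentile(e[2]-k[:,2],[5,95]).round(1),"y",k[:,1].min().round(1),k[:,1].max().round(1))
# largest circle inside the ring (wire points are the boundary)
g=np.stack(np.meshgrid(np.arange(-8,15,.25),np.arange(-6,8,.25),indexing="ij"),-1).reshape(-1,2)
from scipy.spatial import cKDTree
d=cKDTree(p[:,:2]).query(g)[0]; i=d.argmax(); print("inscribed",g[d>d.max()-.3].mean(0).round(2),d.max().round(1))
# shaft tip
for z0,z1 in((73,82),(64,73)):
    m=(abs(P[...,0]-530)<22)&(abs(P[...,1]-17.5)<22)&(P[...,2]>z0)&(P[...,2]<z1)&~br
    k=T[m].astype(np.float32)
    if len(k)>20:
        (x,y),r=cv2.minEnclosingCircle(k[:,:2].copy()); B=np.c_[2*k[:,:2],np.ones(len(k))]; sl=np.linalg.lstsq(B,(k[:,:2]**2).sum(1),rcond=None)[0]
        top=k[k[:,2]<np.percentile(k[:,2],5)+2]
        print("shaft",z0,len(k),"tool mec",round(x,1),round(y,1),round(r,1),"ls",sl[:2].round(1),"topface mid",((top.min(0)+top.max(0))/2).round(1),"ext",(top.max(0)-top.min(0)).round(1))
E
python3 rs.py r1
```

```text
[526.4  19.1 214.3] [-3.000e-04  9.998e-01 -2.100e-02 -1.000e-03] [-0.   0.5 -1.7] 0.399 12.0333
brass 855 lo [ -9.5 -27.8  99.5] hi [ 27.6  29.  110.1] wire medz 107.9
  x -12 -4 worldz lo/top [111.8 114.6] y -22.6 23.6
  x -4 4 worldz lo/top [106.4 114.5] y -29.3 30.5
  x 4 12 worldz lo/top [105.5 109.9] y -28.1 29.6
  x 12 20 worldz lo/top [105.1 107.7] y -24.2 25.3
  x 20 30 worldz lo/top [104.6 107.4] y -19.8 21.0
inscribed [-7.7   0.62] 18.4
shaft 73 665 tool mec 4.9 1.6 14.5 ls [4.6 1.4] topface mid [  5.1   1.5 135.5] ext [20.7 22.7  2.7]
shaft 64 50 tool mec 4.6 1.4 14.9 ls [4.6 1.4] topface mid [  2.5   1.6 142.3] ext [25.1 28.8  2.1]
```

Run:
```python
import numpy as np,cv2
P=np.load("P.npy"); im=cv2.imread("pics/w5.png"); hsv=cv2.cvtColor(im,cv2.COLOR_BGR2HSV)
br=(cv2.inRange(hsv,(15,90,60),(35,255,255))>0)&(abs(P[...,0]-515)<30)&(abs(P[...,1]-222)<30)&(P[...,2]<35)
p=P[br]
for a in range(490,540,8):
    k=p[(p[:,0]>a)&(p[:,0]<a+8)]
    if len(k)>5: print(a,np.percentile(k[:,2],[5,95]).round(1))
b=P[(abs(P[...,0]-545)<8)&(abs(P[...,1]-222)<40)]; print("base front",np.nanmedian(b[:,2]))
```

```text
490 [18.9 22.4]
498 [13.8 22.9]
506 [13.4 16.4]
514 [13.4 16.5]
522 [13.5 16.6]
530 [13.2 16.6]
base front 10.7606679490534
```

Run:
```python
import numpy as np,cv2
from scipy.spatial import cKDTree
z=np.load("r1.npz");T=(z["P"]-z["e"])@z["R"];im=z["im"];hsv=cv2.cvtColor(im,cv2.COLOR_BGR2HSV)
br=(cv2.inRange(hsv,(15,90,60),(35,255,255))>0)&(abs(T[...,2]-110)<20)&(abs(T[...,0])<50)&(abs(T[...,1])<45)
p=T[br]
kn=p[(abs(p[:,1]-1)<4)&(p[:,0]>5)]; print("knuckle x",kn[:,0].min(),kn[:,0].max())
for a in range(-10,28,4):
    k=p[(p[:,0]>=a)&(p[:,0]<a+4)];l=k[k[:,1]>1][:,1];r=k[k[:,1]<1][:,1]
    print(a,"left",r.min().round(1),r.max().round(1),"right",l.min().round(1),l.max().round(1))
t=cKDTree(p[:,:2])
for x in range(-4,10): 
    c=[(t.query([x,y])[0],y) for y in np.arange(-2,4,.25)]; print(x,np.round(max(c),2))
# non-brass things near ring plane (tips)
m=~br&(abs(T[...,2]-106)<9)&(abs(T[...,0])<22)&(abs(T[...,1])<30); k=T[m]
for a in range(-20,0,4):
    q=k[(k[:,0]>=a)&(k[:,0]<a+4)]
    if len(q)>5: print("tips",a,len(q),q[q[:,1]<0][:,1].max() if (q[:,1]<0).any() else None,q[q[:,1]>0][:,1].min() if (q[:,1]>0).any() else None)
```

```text
knuckle x 22.564233898884318 28.213007692085863
-10 left -21.7 -19.1 right 20.4 22.8
-6 left -21.4 -17.5 right 18.6 22.7
-2 left -29.3 -16.6 right 17.8 30.5
2 left -28.5 -18.5 right 19.8 29.8
6 left -24.3 -19.3 right 20.5 25.6
10 left -24.2 -19.2 right 20.3 25.3
14 left -23.2 -17.5 right 18.7 24.6
18 left -21.5 -11.8 right 13.0 22.8
22 left -18.9 0.2 right 1.0 19.4
26 left -10.9 0.2 right 1.0 13.7
-4 [17.36  0.5 ]
-3 [17.23  0.5 ]
-2 [17.16  0.5 ]
-1 [17.09  0.5 ]
0 [17.07  0.5 ]
1 [17.15  0.75]
2 [17.28  0.75]
3 [17.42  0.75]
4 [17.62  0.75]
5 [17.78  0.5 ]
6 [16.78  0.5 ]
7 [15.81 -2.  ]
8 [14.82 -2.  ]
9 [13.82 -2.  ]
```

View pics/r1.png

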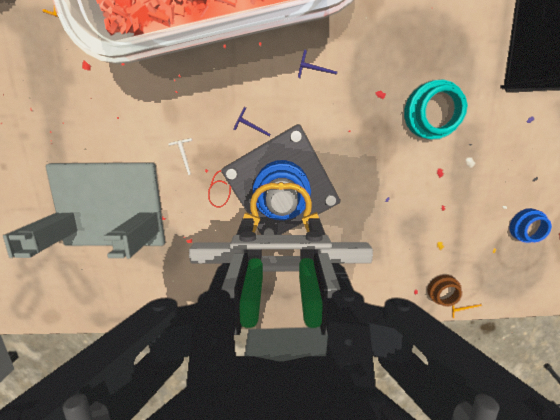

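The spread ring at (281,200) surrounds the shaft tip at (281,203). The ring needs to shift by about (0.5, 0.8) mm. I descend just short of the tip and recheck.

Request:
move_arm:
  moves:
    - {"turn": [0, 0, 0], "translation": [0.5, 0.8, 6], "hand": 0.3}
    - {"turn": [0, 0, 0], "translation": [0, 0, 8], "hand": 0.3}
    - {"turn": [0, 0, 0], "translation": [0, 0, 6], "hand": 0.3}
    - {"turn": [0, 0, 0], "translation": [0, 0, 0], "hand": 0.3}
    - {"turn": [0, 0, 0], "translation": [0, 0, 0], "hand": 0.3}
    - {"turn": [0, 0, 0], "translation": [0, 0, 0], "hand": 0.3}

```text
time_s: 12.58
eef_pos: [527.4, 17.7, 195.2]
ee_rot: [0.0, 1.0, -0.021, 0.0]
force: [-0.4, 0.6, -2.2]
grip_width: 0.401
grip_force: 45.2
```

```bash
python3 rs.py r2
```

```text
[527.4  17.7 195.2] [ 0.000e+00  9.998e-01 -2.100e-02  1.000e-04] [-0.4  0.6 -2.2] 0.401 12.5833
brass 840 lo [ -9.9 -27.4  99.5] hi [ 27.3  29.4 110.3] wire medz 108.2
  x -12 -4 worldz lo/top [92.4 95.4] y -22.1 24.0
  x -4 4 worldz lo/top [87.2 95.1] y -29.0 31.0
  x 4 12 worldz lo/top [85.9 89.1] y -27.7 29.7
  x 12 20 worldz lo/top [86.  88.7] y -23.8 25.7
  x 20 30 worldz lo/top [85.1 87.9] y -19.4 21.5
inscribed [-7.75  0.96] 18.5
shaft 73 794 tool mec 3.7 0.3 14.4 ls [3.9 0.3] topface mid [  3.4   0.2 116.9] ext [22.1 22.9  2.7]
shaft 64 134 tool mec 3.0 0.5 15.0 ls [3.1 0.3] topface mid [  3.3   0.2 123.3] ext [29.  28.5  2.1]
```

Request:
move_arm:
  moves:
    - {"turn": [0, 0, 0], "translation": [-0.7, -0.5, 0], "hand": 0.3}
    - {"turn": [0, 0, 0], "translation": [0, 0, 4], "hand": 0.3}
    - {"turn": [0, 0, 0], "translation": [0, 0, 4], "hand": 0.3}
    - {"turn": [0, 0, 0], "translation": [0, 0, 4], "hand": 0.3}
    - {"turn": [0, 0, 0], "translation": [0, 0, 0], "hand": 0.3}

```text
time_s: 13.05
eef_pos: [526.2, 18.2, 182.0]
ee_rot: [-0.0, 1.0, -0.021, -0.001]
force: [0.7, -1.3, -2.6]
grip_width: 0.399
grip_force: 45.2
```

Request:
move_arm:
  moves:
    - {"turn": [0, 0, 0], "translation": [0, 0, 4], "hand": 0.3}
    - {"turn": [0, 0, 0], "translation": [0, 0, 4], "hand": 0.3}
    - {"turn": [0, 0, 0], "translation": [0, 0, 3], "hand": 0.3}
    - {"turn": [0, 0, 0], "translation": [0, 0, 0], "hand": 0.3}
    - {"turn": [0, 0, 0], "translation": [0, 0, 0], "hand": 0.3}

```text
time_s: 13.47
eef_pos: [526.6, 18.1, 172.0]
ee_rot: [-0.0, 1.0, -0.021, -0.0]
force: [0.3, 0.7, -1.5]
grip_width: 0.402
grip_force: 45.2
```

```bash
cat >> rs.py <<'E'
bl=(cv2.inRange(hsv,(100,120,40),(130,255,255))>0)&(abs(P[...,0]-530)<26)&(abs(P[...,1]-17.5)<26)
k=P[bl]; print("cup z",np.percentile(k[:,2],[5,50,90,97,99]).round(1))
E
python3 rs.py r3
```

```text
[526.6  18.1 172. ] [-0.000e+00  9.998e-01 -2.110e-02 -1.000e-04] [ 0.3  0.7 -1.5] 0.402 13.4667
brass 830 lo [-10.1 -27.5  99.4] hi [ 27.4  29.2 110.2] wire medz 108.1
  x -12 -4 worldz lo/top [69.1 72.3] y -22.2 23.9
  x -4 4 worldz lo/top [64.2 72.1] y -29.0 30.9
  x 4 12 worldz lo/top [63. 66.] y -27.8 29.6
  x 12 20 worldz lo/top [62.5 65.5] y -23.7 24.7
  x 20 30 worldz lo/top [62.  64.7] y -19.5 21.4
inscribed [-7.66  0.78] 18.6
shaft 73 965 tool mec -2.0 0.8 22.3 ls [4.2 0.5] topface mid [ 4.1  0.9 92.5] ext [21.9 43.9  4.6]
shaft 64 178 tool mec -1.6 -0.5 20.7 ls [3.6 0.6] topface mid [  3.9   1.  100. ] ext [29.3 29.3  2.1]
cup z [31.4 43.4 55.9 56.4 56.7]
```

Run:
```python
import numpy as np,cv2
def an(T,im,c,lab):
    hsv=cv2.cvtColor(im,cv2.COLOR_BGR2HSV)
    br=(cv2.inRange(hsv,(15,90,60),(35,255,255))>0)&(abs(T[...,0]-c[0])<24)&(abs(T[...,1]-c[1])<30)&(abs(T[...,2]-c[2])<12)
    br=cv2.erode(br.astype(np.uint8),np.ones((1,1)))>0
    p=T[br]; p=p[p[:,0]>c[0]+2]
    a=np.degrees(np.arctan2(p[:,1]-c[1],p[:,0]-c[0]))
    out=[]
    for t in range(-80,81,20):
        k=p[abs(a-t)<10]
        if len(k)>8:
            top=k[k[:,2]>np.percentile(k[:,2],70)]; out.append(np.r_[t,top.mean(0)])
    o=np.array(out); pl=np.linalg.lstsq(np.c_[o[:,1:3],np.ones(len(o))],o[:,3],rcond=None)[0]
    print(lab,"slopes",pl[:2].round(3),"at c",(pl@np.r_[c[:2],1]).round(1)); print(np.c_[o[:,0],o[:,3]].round(1).tolist())
an(np.load("P.npy"),cv2.imread("pics/w5.png"),(514,221.5,15),"rest")
for n in("r1","r2","r3"):
    z=np.load(n+".npz"); T=(z["P"]-z["e"])@z["R"]*[1,-1,-1]; an(T,z["im"],(4.3,-.8,-107),n)
    hsv=cv2.cvtColor(z["im"],cv2.COLOR_BGR2HSV)
    g=(cv2.inRange(hsv,(50,100,25),(80,255,255))>0)&(abs(T[...,0])<20)&(abs(T[...,1])<25)&(abs(T[...,2])<40); k=T[g]
    print([ (b,np.percentile(k[abs(k[:,2]-b)<3][:,0],[5,50,95]).round(1).tolist()) for b in(-9,-3,3,9,15) if (abs(k[:,2]-b)<3).sum()>10])
```

```text
rest slopes [-0.007 -0.001] at c 16.3
[[-80.0, 16.2], [-60.0, 16.3], [-40.0, 16.5], [-20.0, 15.7], [0.0, 16.6], [20.0, 16.1], [40.0, 16.2], [60.0, 16.1], [80.0, 16.4]]
r1 slopes [-0.049 -0.   ] at c -106.2
[[-80.0, -106.4], [-60.0, -106.8], [-40.0, -107.2], [-20.0, -107.4], [0.0, -107.2], [20.0, -107.3], [40.0, -107.1], [60.0, -106.8], [80.0, -106.6]]
[(-9, [-0.2, 4.8, 5.6]), (-3, [2.9, 5.0, 5.7]), (3, [-0.1, 4.9, 5.8]), (9, [-0.2, 5.1, 5.8]), (15, [-0.3, 5.1, 6.0])]
r2 slopes [-0.066 -0.001] at c -106.3
[[-80.0, -106.7], [-60.0, -106.9], [-40.0, -107.4], [-20.0, -107.8], [0.0, -107.5], [20.0, -107.9], [40.0, -107.4], [60.0, -107.1], [80.0, -106.7]]
[(-9, [-1.0, 4.7, 5.5]), (-3, [2.0, 4.9, 5.6]), (3, [-0.0, 5.0, 5.7]), (9, [-0.1, 4.9, 5.7]), (15, [-1.4, 5.0, 5.8])]
r3 slopes [-0.052 -0.   ] at c -106.5
[[-80.0, -106.8], [-60.0, -106.9], [-40.0, -107.6], [-20.0, -107.6], [0.0, -107.5], [20.0, -107.5], [40.0, -107.7], [60.0, -107.0], [80.0, -106.8]]
[(-9, [-1.1, 4.7, 5.6]), (-3, [2.4, 4.8, 5.6]), (3, [0.6, 4.8, 5.7]), (9, [-0.3, 5.0, 5.8]), (15, [-1.0, 5.0, 6.0])]
```

Request:
move_arm:
  moves:
    - {"turn": [0, 0, 0], "translation": [0, 0, 1.3], "hand": 0.3}
    - {"turn": [0, 0, 0], "translation": [0, 0, 1.2], "hand": 0.3}
    - {"turn": [0, 0, 0], "translation": [0, 0, 0], "hand": 0.3}
    - {"turn": [0, 0, 0], "translation": [0, 0, 0], "hand": 0.3}
    - {"turn": [0, 0, 0], "translation": [0, 0, 0], "hand": 0.3}
    - {"turn": [0, 0, 0], "translation": [0, 0, 0], "hand": 0.3}

```text
time_s: 14.02
eef_pos: [526.6, 18.1, 169.6]
ee_rot: [0.0, 1.0, -0.021, 0.0]
force: [-0.3, -1.3, -3.5]
grip_width: 0.402
grip_force: 45.2
```

```bash
python3 rs.py r4; python3 rs.py r5
```

```text
[526.6  18.1 169.6] [ 0.      0.9998 -0.0211  0.    ] [-0.3 -1.3 -3.5] 0.402 14.0167
brass 825 lo [-10.4 -27.5  99.8] hi [ 27.2  29.3 111. ] wire medz 108.2
  x -12 -4 worldz lo/top [66.6 69.5] y -22.6 24.6
  x -4 4 worldz lo/top [62.  69.4] y -29.1 30.8
  x 4 12 worldz lo/top [60.7 63.7] y -27.7 29.6
  x 12 20 worldz lo/top [60.  62.6] y -24.0 24.8
  x 20 30 worldz lo/top [59.1 62.3] y -19.4 21.3
inscribed [-7.75  0.71] 18.5
shaft 73 971 tool mec -0.6 0.7 22.1 ls [ 4.1 -0.1] topface mid [ 3.9  0.7 90.3] ext [21.9 44.1  4.8]
shaft 64 196 tool mec -2.7 0.6 21.7 ls [3.2 0.5] topface mid [ 4.   0.9 97.7] ext [29.9 29.   2.1]
cup z [32.1 43.1 55.8 56.2 56.5]
[526.6  18.1 169.7] [ 0.000e+00  9.998e-01 -2.110e-02  1.000e-04] [-0.1 -1.2 -2.8] 0.407 14.0667
brass 826 lo [-10.3 -27.5  99.6] hi [ 27.2  29.3 110.8] wire medz 108.3
  x -12 -4 worldz lo/top [66.5 69.7] y -22.7 24.4
  x -4 4 worldz lo/top [61.6 69.5] y -29.2 31.0
  x 4 12 worldz lo/top [60.6 63.1] y -27.5 29.1
  x 12 20 worldz lo/top [60.1 62.6] y -23.8 24.7
  x 20 30 worldz lo/top [59.4 62.3] y -19.5 21.3
inscribed [-7.75  0.71] 18.5
shaft 73 967 tool mec -2.2 0.8 22.1 ls [4.1 0.5] topface mid [ 3.9  0.9 91.2] ext [22.1 43.8  3.2]
shaft 64 199 tool mec -2.7 0.6 21.6 ls [3.5 0.5] topface mid [ 3.9  0.9 97.7] ext [29.5 29.   2. ]
cup z [32.1 43.  55.8 56.3 56.8]
```

The ring is centred on the shaft, with its underside about 2 mm above the cup and no contact force, so I hand it in.

```bash
python3 -c "from rig import finish_job; print(finish_job())"
```

```text
the job is handed in; nothing more can be done
None
```

The job is handed in at 14 s: the blue cup is nested and released, and the squeezed pliers hold the spread ring round the shaft about level with the groove (underside measured near 56 mm, sagging roughly 3° towards its knuckle, clear of the cup); the other tools were not touched.

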